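Load a polarimeter tube against its sprung stop

ROBOT

A 7-joint arm with a two-finger parallel gripper is mounted at the origin on the work surface. World frame = base frame: x ahead of the robot, y to its left, z up, the work surface at z = 0. Lengths are in m, angles in rad, forces in N, time in s.
With the tool pointing down it reaches from about 0.35 to 0.9 m from the base axis. Payload 19.9 kg.
Tool frame: the origin (TCP) lies on the mounting face of the last link; the fingertips stand 173 mm ahead of it and the grasp point (between the pads) lies 155 mm ahead of it (manip.hold_point_z is the z of the grasp point in the tool frame, in m); z points along the fingers, y is the direction in which the jaws open and shut (so a half turn about z gives the same grasp; the last joint's range is limited). The gripper opens to 85 mm and grips with 20 to 120 N. Pads are 22 mm wide; open, the fingers measure 114 mm over their backs; the gripper's body (76 mm by 85 mm) begins 54 mm behind the grasp point. The pads swing forward as they close: fully open they stand 13 mm farther back than shut.
Start: joints at [-1.204, 0.417, -0.01, 1.614, 0.005, 1.111, -0.053], TCP at [0.248, 0.573, 0.405] pointing down, gripper open.
Joint ranges: [-2.81, 2.81], [-0.39, 2.02], [-1.27, 1.25], [0.06, 2.57], [-1.19, 4.33], [0.19, 2], [-2.82, 2.82]. Speed limits (rad/s): [1.89, 1.89, 2.39, 2.39, 3.01, 3.01, 3.01].

INTERFACE

Orientations are given as [roll, pitch, yaw] about the fixed x, y, z axes, in that order (R = Rz(yaw) Ry(pitch) Rx(roll)).
In Python, from bench import manip gives the robot as it stands. The module is installed in compiled form; this text tells all that it offers.
- The arm moves only by the shell command python3 -m pendant 'ROWS' [OPENING] [FORCE]. ROWS is JSON, a list of rows, each a list of 6 numbers: the shift along the world's x, y, z in mm, then the turn, a rotation vector about the world's x, y, z in rad. A call has 1 to 12 rows; each row is the pose to reach, as a shift and turn from the pose commanded when the call began; what a row does not reach only later rows make up. A row lasts 1/10 s, in which the tool goes at most 50 mm and 8.59 degrees, less where a joint would pass 70% of its speed; a pose out of reach is approached as far as the arm can. A call with a gripper value outside its range is refused whole. OPENING is the opening in per cent of the stroke, from 0 (shut) to 100 (fully open), set as the call begins (- or left out, the last holds). The fingers move at their own pace and stop on an object; FORCE is the grip in N (left out, the last holds). Time passes only in rows, so rows that repeat a pose let the fingers close. It gives the time, the measured TCP pose, the force and the opening at its end, in the units of the state.
- manip.observe(): the state, without advancing time (a new reading comes with each control period).
- manip.snapshot(name): name is "scene" or "side" or "wrist"; returns a dict with "image" (480x640x3 uint8, red, green, blue), "fx", "fy", "cx", "cy" (pixels), "eye" and "orientation" of the camera in the world; the wrist camera has in their place "T_tool_cam" (4x4, takes a point from camera to tool coordinates, whose origin is the TCP and whose axes are the flange's). Camera axes: x right, y down, z forward; pixel columns grow to the right and rows downward; lengths in m; the calibration is good to about 2 mm. A picture is of the moment at which its call begins: read the wrist's pose just before it. There is no depth.
- manip.job_done(): hands the job in, once; it reports no verdict.
The state is a dict: "time": time; "joint_positions": joint angles; "qvel": joint speeds; "joint_torque": joint torques, N m; "tcp_pos": TCP position; "ee_rot": TCP orientation; "contact_force": force on the tool from outside, world axes, zero at the start; "ft_torque": the same for the moment, N m; "opening": finger opening in m.
Only numpy, scipy, OpenCV 4.12 (cv2) and the standard library are available. Lean on these libraries where they do the work, as an engineer would, in place of code of your own. Each camera call takes 0.05 s, during which the arm holds its last target. There are 200 camera calls.

TASK

Take the glass sample tube with the red end caps from the white rest and lay it gently in the V-groove of the polarimeter, in front of the white tunnel, and let go of it. Then push it gently along the groove into the tunnel until it bears on the sprung stop inside, pressing it home with about 5 N (the tube's windows must never bear on the stop with more than 12 N), and back away so that it stays lying there against the stop. Leave the blue-capped control tube and the other things alone.

Things in the scene. Friction and masses are not known exactly. Their poses are not given: they have to be found in the camera images.
- polarimeter: Fixed polarimeter: grey base plate 80 mm wide, 20 mm high (y -170 to +270 mm) with a narrow aluminium V-rail on it. Origin on the bench top under the groove; +y runs along the groove towards tunnel and stop, z up. A tube in the groove has its axis along y, at x 0, z 71 mm.
- groove_open (a point): On the axis of a tube lying in the open part of the V-groove (polarimeter frame x 0, y -30, z 71 mm); axes as the polarimeter's. The rail is 21 mm wide, y -150 to +150 mm, open from above for y -150 to +70. V bottom at z 55 mm, walls rise 30 degrees, rims at x +-9 mm, z 60 mm. Fingers can straddle it, free beside it down to z 20 mm.
- tunnel_mouth (a point): On the tube's axis in the open end of the tunnel (polarimeter frame x 0, y 70, z 71 mm); axes as the polarimeter's. The white tunnel covers y 70 to 150 mm: 44 mm wide outside, 36 inside, roof underside at z 96, top at z 100 mm, with a slot along its roof through which the stop can be seen.
- head: White measuring head, 100 wide, 110 long, 140 mm high, fixed at the end of the groove. Origin on the bench under the middle of its face that looks down the groove (polarimeter frame y 150 mm); axes as the polarimeter's.
- stop_root (a point): Where the sprung stop leaves the head's face, on the tube's axis. Its orange pad (16 mm across) stands out from here towards -y by 18 to 38 mm, as the last user set it: not measured, found by feel. The pad yields 1 mm per 2.5 N, up to 7 mm, then hard. Groove friction on the tube (1 to 3.5 N, varies) adds to the push and afterwards keeps the tube on the pad.
- rest: White plastic rest, fixed, 110 x 160 mm, base 10 mm high. Saddles hold two tubes, axes along the rest's x, at its y +40 and -40 mm (either tube in either place), tube axis 42 mm above the bench. Saddles are 8 mm wide, 36 mm either side of the rest's middle; between them fingers are free down to 10 mm above the bench. Origin on the bench under its middle.
- tube_centre (a point): Centre of the sample tube to be loaded: clear glass 26 mm diameter, with red caps 28 mm diameter and 16 mm long at both ends, 120 mm long over all, about 0.3 kg. Its x axis runs along the tube (either way round will do); it may be rolled about it.
- control_centre (a point): Centre of the control tube, the same but with blue caps; to be left alone. Its x axis runs along the tube.
- reagent: Yellow reagent bottle, 68 mm diameter, 130 mm high; leave alone. Origin at its foot.
- vial_a: Amber vial, 28 mm diameter, 45 mm high; leave alone. Origin at its foot.
- vial_b: White vial, same size; leave alone. Origin at its foot.
- vial_c: Green vial, same size; leave alone. Origin at its foot.
- pestle: White pestle standing on its foot, 20 mm across, 90 mm high; leave alone. Origin at its foot.
Mind the look-alikes: they are no part of the job. What is shaped like the part that bears tube_centre but black is not meant.

How it is judged:
By the outcome, as a careful person would: the job done as asked, in the order asked, and still so for the second after the job is handed in, with the robot touching nothing.
It also fails if it takes over 72 s, if anything falls off the work surface, if the arm or the gripper's body presses on something with over 40 N, if the wrist force passes 120 N, or if a joint passes its speed limit or range.

## Working session

There is one attempt and no reset: what is moved stays moved. The work goes in short steps, Python scripts to look and compute and a shell command to move; the robot and the scene stay as the last step left them, time stands still between calls to the robot, and variables do not carry over. Pictures are saved under pics/ and viewed, about 8 in all and at most 12, crops included, and the job is handed in when it is done.

```bash
mkdir -p pics; cat > h.py <<'E'
from bench import manip
import numpy as np, cv2, pickle
from scipy.spatial.transform import Rotation as R
def snap(n,f):
    o=manip.observe(); s=manip.snapshot(n); cv2.imwrite(f'pics/{f}.png',s['image'][:,:,::-1])
    s['tcp']=o['tcp_pos']; s['rot']=o['ee_rot']; pickle.dump(s,open(f'pics/{f}.pkl','wb')); return s
def cam(s):
    if 'eye' in s:
        o=np.array(s['orientation'],float)
        M=o if o.shape==(3,3) else (R.from_euler('xyz',o).as_matrix() if o.size==3 else None)
        return np.array(s['eye']),M
    T=np.array(s['T_tool_cam']); A=R.from_euler('xyz',s['rot']).as_matrix() if np.size(s['rot'])==3 else np.array(s['rot'])
    return np.array(s['tcp'])+A@T[:3,3],A@T[:3,:3]
def px(f,u,v,z):
    s=pickle.load(open(f'pics/{f}.pkl','rb')); e,M=cam(s)
    d=M@np.array([(u-s['cx'])/s['fx'],(v-s['cy'])/s['fy'],1]); return e+d*(z-e[2])/d[2]
def proj(f,P):
    s=pickle.load(open(f'pics/{f}.pkl','rb')); e,M=cam(s)
    c=M.T@(np.array(P)-e); return s['fx']*c[0]/c[2]+s['cx'],s['fy']*c[1]/c[2]+s['cy']
E
python3 - <<'E'
from h import *
print(manip.observe())
for n in('scene','side','wrist'):
    s=snap(n,n+'0'); print({k:v for k,v in s.items() if k!='image'})
E
```

```text
{'time': 0.0, 'joint_positions': array([-1.20348547,  0.41795806, -0.01035037,  1.61421529,  0.00466971,
        1.1107041 , -0.05300207]), 'qvel': array([ 1.86073630e-04, -9.57148307e-04,  4.83886385e-04,  3.09968094e-04,
       -7.31090815e-05,  4.74863190e-04, -1.21374234e-03]), 'joint_torque': array([ 5.28796045e-04, -8.64420819e+01,  6.78633358e-01, -4.34917581e+01,
        1.91047601e-02,  7.10671491e-03, -8.51513573e-05]), 'tcp_pos': array([0.24835806, 0.5733691 , 0.40405256]), 'ee_rot': array([-3.14033285e+00,  4.71956104e-05,  2.73281801e+00]), 'contact_force': array([0.27650581, 0.26053471, 0.20751164]), 'ft_torque': array([ 0.07320153,  0.00278957, -0.04599942]), 'opening': 0.08532075510240054}
{'fx': 479.40561746658216, 'fy': 479.40561746658216, 'cx': 308.7228748324988, 'cy': 231.02857983987937, 'eye': array([ 1.12347615, -0.51777297,  0.70027109]), 'orientation': array([-2.21935478,  0.01770121,  0.82246883]), 'tcp': array([0.24835806, 0.5733691 , 0.40405256]), 'rot': array([-3.14033285e+00,  4.71956104e-05,  2.73281801e+00])}
{'fx': 487.1323188856423, 'fy': 487.13231888
[... 168 characters left out ...]
]), 'tcp': array([0.24836517, 0.5733674 , 0.40406177]), 'rot': array([-3.14031765e+00,  5.64939545e-05,  2.73282180e+00])}
{'fx': 418.9808959875602, 'fy': 418.9808959875602, 'cx': 319.29120969346786, 'cy': 243.73352228673215, 'T_tool_cam': array([[-9.41664564e-04, -9.46291986e-01, -3.23311910e-01,
         8.34743127e-02],
       [ 9.99999275e-01, -6.48459506e-04, -1.01459872e-03,
        -4.92236710e-04],
       [ 7.50451952e-04, -3.23312631e-01,  9.46291910e-01,
         3.00632177e-02],
       [ 0.00000000e+00,  0.00000000e+00,  0.00000000e+00,
         1.00000000e+00]]), 'tcp': array([0.2483872 , 0.57339925, 0.40411836]), 'rot': array([-3.14052512e+00,  6.24136054e-05,  2.73279027e+00])}
```

View pics/scene0.png

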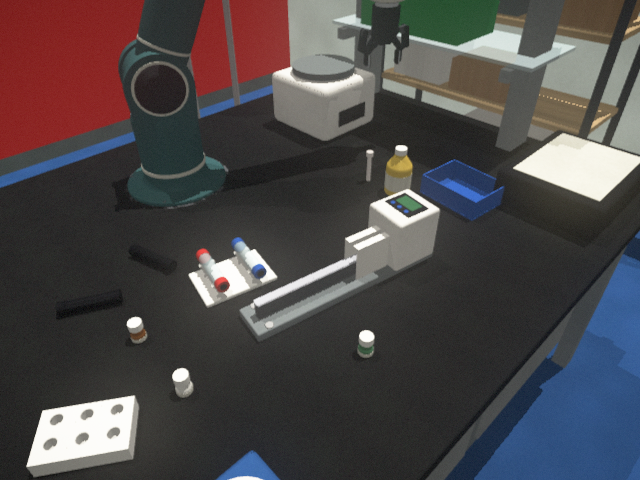

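View pics/side0.png

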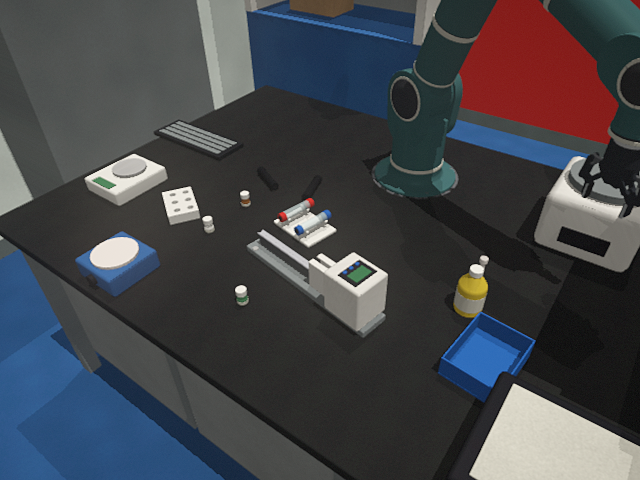

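Scene: the red-capped tube on the rest runs from (203,255) to (222,284), with the blue-capped control tube at (238,243) to (258,272). Two black look-alike tubes lie on the bench at (152,258) and (90,302). The polarimeter's groove runs from (245,315) to the head at (405,230). The red-capped tube on the white rest fits the description, and I'll confirm it in an enlarged crop.

```bash
python3 - <<'E'
from h import *
a=cv2.imread('pics/scene0.png')[185:345,180:450]; b=cv2.imread('pics/side0.png')[190:340,235:400]
cv2.imwrite('pics/c1.png',cv2.resize(a,None,fx=2.96,fy=2.96,interpolation=cv2.INTER_CUBIC))
for uv in((203,256),(221,284),(238,244),(258,271)): print(uv,px('scene0',*uv,.042))
for uv in((283,216),(310,204),(300,229),(326,216)): print(uv,px('side0',*uv,.042))
E
```

```text
(203, 256) [ 0.3859611  -0.15773158  0.042     ]
(221, 284) [ 0.48509385 -0.1796332   0.042     ]
(238, 244) [ 0.40490805 -0.07927282  0.042     ]
(258, 271) [ 0.50590251 -0.10246047  0.042     ]
(283, 216) [ 0.48168524 -0.17982657  0.042     ]
(310, 204) [ 0.38836337 -0.151309    0.042     ]
(300, 229) [ 0.50203916 -0.10109165  0.042     ]
(326, 216) [ 0.4103217  -0.07640969  0.042     ]
```

View pics/c1.png

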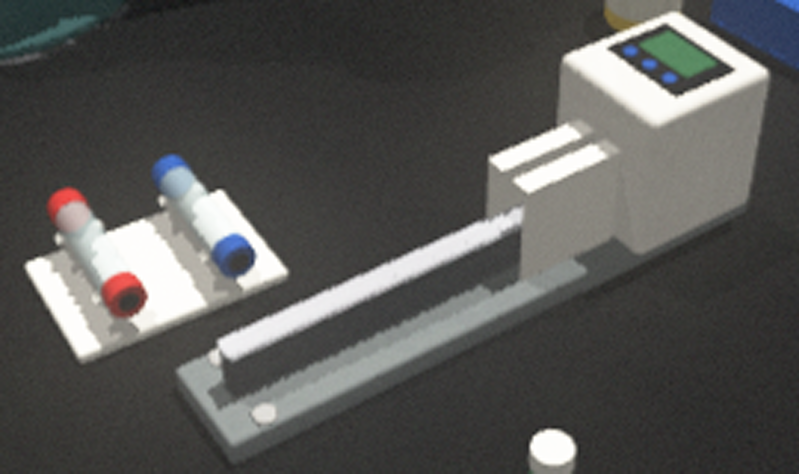

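The crop confirms it: the red caps are at crop (68,208) and (125,295), on the rest; the control tube beside it has blue caps. The V-rail's near end is at crop (225,348). The plate's near corners are (180,375) and (236,452), the head's front top corners (563,62) and (660,122).

```bash
python3 - <<'E'
from h import *
f=lambda u,v,z:px('scene0',180+u/2.96,185+v/2.96,z)
for n,u,v,z in(('plateL',180,375,.02),('plateR',236,452,.02),('headL',563,62,.14),('headR',660,122,.14),('headRR',768,74,.14),('railend',225,350,.059),('tunL',489,160,.1),('tunR',517,188,.1)): print(n,f(u,v,z))
a=(f(180,375,.02)+f(236,452,.02))/2; b=(f(563,62,.14)+f(660,122,.14))/2
d=(b-a)[:2]; print(np.linalg.norm(d),'expect .32; yaw of y axis',np.arctan2(d[1],d[0]))
o=manip.observe();A=R.from_euler('xyz',o['ee_rot']).as_matrix();print(A)
E
```

```text
plateL [ 0.55483088 -0.1850484   0.02      ]
plateR [ 0.63082498 -0.19852096  0.02      ]
headL [0.60072366 0.12776118 0.14      ]
headR [0.69174117 0.12033751 0.14      ]
headRR [0.70872698 0.21717668 0.14      ]
railend [ 0.5898105  -0.17103983  0.059     ]
tunL [0.60698349 0.04804813 0.1       ]
tunR [0.640839   0.03953104 0.1       ]
0.32031729307314205 expect .32; yaw of y axis 1.4032903914234123
[[-9.17620876e-01  3.97456711e-01 -3.02422133e-04]
 [ 3.97456820e-01  9.17620468e-01 -8.67945887e-04]
 [-6.74621784e-05 -9.16645004e-04 -9.99999578e-01]]
```

Polarimeter origin is about (0.621,-0.024), y axis at yaw 1.403, and the measured 320 mm length matches. The tube centre is about (0.435,-0.167), yaw about -0.25. I'll move above the tube.

```bash
python3 -m pendant '[[12,-48,0,0,0,0.01],[24,-96,0,0,0,0.02],[36,-144,0,0,0,0.04],[48,-192,0,0,0,0.05],[60,-240,0,0,0,0.06],[72,-288,0,0,0,0.08],[84,-336,0,0,0,0.1],[96,-384,0,0,0,0.11],[108,-432,0,0,0,0.12],[120,-480,0,0,0,0.13],[132,-528,0,0,0,0.14],[144,-576,0,0,0,0.16]]' 60 40
python3 -m pendant '[[12,-48,-5,0,0,0],[24,-96,-15,0,0,0],[38,-140,-30,0,0,0],[43,-164,-50,0,0,0],[43,-164,-60,0,0,0],[43,-164,-60,0,0,0],[43,-164,-60,0,0,0],[43,-164,-60,0,0,0]]'
python3 - <<'E'
from h import *
o=manip.observe();print(o['time'],o['tcp_pos'],o['ee_rot'],o['joint_positions'],o['contact_force'])
s=snap('wrist','w1')
E
```

```text
time: 1.35
tcp_pos: [0.3923, -0.0046, 0.4049]
ee_rot: [3.141, 0.001, 2.893]
contact_force: [1.3, 0.2, -0.3]
opening: 0.0512
time: 2.15
tcp_pos: [0.4356, -0.1657, 0.3454]
ee_rot: [3.141, 0.001, 2.894]
contact_force: [-1.1, -0.4, 1.5]
opening: 0.0508
2.15 [ 0.43559846 -0.16573246  0.34539469] [3.14095365e+00 1.06063444e-03 2.89423280e+00] [-0.27615845  0.24425269  0.65524586  2.07333958 -0.19314563  0.88139262
  1.81164883] [-1.09163796 -0.36892231  1.50848948]
```

View pics/w1.png

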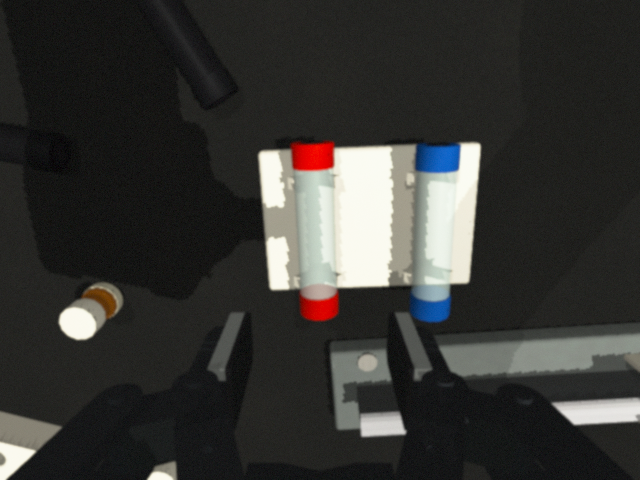

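The wrist view shows the red tube's caps at (313,155) and (319,305), with the blue tube to the right at (438,157) and (431,308).

```bash
python3 - <<'E'
from h import *
a=px('w1',313,144,.045);b=px('w1',320,316,.045)
c=px('w1',313,155,.042);d=px('w1',319,305,.042)
print(a,b,np.linalg.norm(a-b)); e=(d-c); print((c+d)/2,np.arctan2(e[1],e[0]),(a+b)/2)
o=manip.observe();print(o['tcp_pos'],'jaw yaw err', (o['ee_rot'][2]-np.pi)-np.arctan2(e[1],e[0]))
g,h=px('w1',440,144,.045),px('w1',430,320,.045);e=h-g;print('blue',(g+h)/2,np.arctan2(e[1],e[0]))
# grasp point offset incl. tilt
A=R.from_euler('xyz',o['ee_rot']).as_matrix();print(o['tcp_pos']+A@[0,0,.155])
E
```

```text
[ 0.37888429 -0.15601222  0.045     ] [ 0.49807148 -0.18160907  0.045     ] 0.1219048199433844
[ 0.4383181  -0.16918377  0.042     ] -0.21260136627951312 [ 0.43847788 -0.16881065  0.045     ]
[ 0.43560977 -0.16581636  0.34543176] jaw yaw err -0.034804212363337056
blue [ 0.45973334 -0.09163714  0.045     ] -0.21304270367143074
[ 0.43583077 -0.16575996  0.19043193]
```

```bash
python3 -m pendant '[[2,-3,-30,0,0,0.035],[2.5,-3.5,-70,0,0,0.035],[2.5,-3.5,-105,0,0,0.035],[2.5,-3.5,-130,0,0,0.035],[2.5,-3.5,-148,0,0,0.035],[2.5,-3.5,-148,0,0,0.035],[2.5,-3.5,-148,0,0,0.035]]'
python3 -m pendant '[[0,0,0,0,0,0],[0,0,0,0,0,0],[0,0,0,0,0,0],[0,0,0,0,0,0],[0,0,0,0,0,0],[0,0,0,0,0,0],[0,0,0,0,0,0]]' 20 30
```

```text
time: 2.9
tcp_pos: [0.4382, -0.1699, 0.1975]
ee_rot: [3.141, 0.001, 2.928]
contact_force: [0.1, -0.6, 0.3]
opening: 0.0511
time: 3.6
tcp_pos: [0.4386, -0.1693, 0.1978]
ee_rot: [3.14, 0.002, 2.929]
contact_force: [-0.2, 6.8, 12.1]
opening: 0.025
```

```bash
python3 -m pendant '[[0,0,5,0,0,0],[0,0,15,0,0,0],[0,0,40,0,0,0],[0,0,70,0,0,0],[0,0,100,0,0,0],[0,0,120,0,0,0],[0,0,120,0,0,0],[0,0,120,0,0,0]]'
python3 - <<'E'
from h import *
o=manip.observe();print(o['tcp_pos'],o['ee_rot'],o['contact_force'],o['ft_torque'],o['joint_positions'])
s=snap('scene','s1');s2=snap('wrist','w2')
a=cv2.resize(s['image'][150:350,160:440],(800,571),interpolation=cv2.INTER_CUBIC)
cv2.imwrite('pics/c2.png',np.hstack([cv2.resize(a,(480,343)),cv2.resize(s2['image'],(320,240)) if 0 else cv2.copyMakeBorder(cv2.resize(s2['image'],(320,240)),0,103,0,0,0)])[:,:,::-1])
E
```

```text
time: 4.4
tcp_pos: [0.4377, -0.1698, 0.3168]
ee_rot: [3.141, 0.001, 2.928]
contact_force: [-0.1, 0.0, -4.1]
opening: 0.0249
[ 0.43771985 -0.16982605  0.31680301] [3.14122422e+00 7.23749868e-04 2.92802755e+00] [-5.34114223e-02  3.53444948e-03 -4.13431263e+00] [-0.0118173  -0.00579501  0.04245869] [-0.25159143  0.30359043  0.64730023  2.08955794 -0.24929002  0.82215282
  1.90203163]
```

View pics/c2.png

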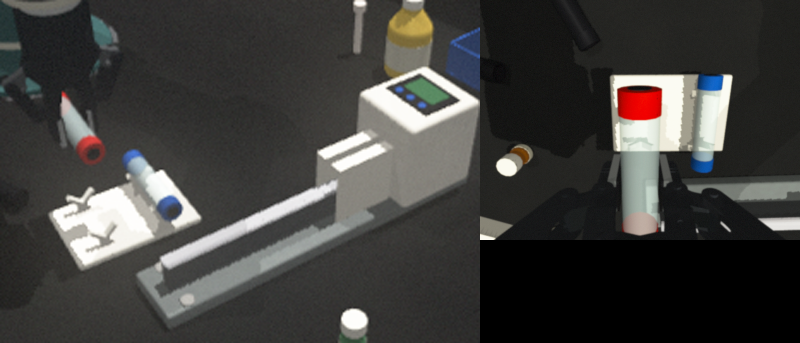

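The tube is lifted and level, centred in the jaws, and the blue tube is undisturbed. I'll carry it to a point beside the groove, turning it, and measure the rail from there.

```bash
python3 -m pendant '[[5,0,20,0,0,-0.06],[15,5,40,0,0,-0.17],[28,15,55,0,0,-0.31],[40,28,60,0,0,-0.45],[52,42,60,0,0,-0.59],[64,56,60,0,0,-0.73],[76,70,60,0,0,-0.87],[88,84,60,0,0,-1.01],[98,98,60,0,0,-1.15],[108,112,60,0,0,-1.29],[115,121,60,0,0,-1.42],[119,126,60,0,0,-1.525]]'
python3 -m pendant '[[0,0,0,0,0,0],[0,0,0,0,0,0],[0,0,0,0,0,0],[0,0,0,0,0,0]]'
python3 - <<'E'
from h import *
s=snap('wrist','w3');print(s['tcp'],s['rot'])
cv2.imwrite('pics/w3b.png',cv2.resize(s['image'],(800,600))[:,:,::-1])
E
```

```text
time: 5.7
tcp_pos: [0.5573, -0.0429, 0.3753]
ee_rot: [-3.14, 0.001, 1.398]
contact_force: [-0.7, -1.3, -3.6]
opening: 0.0251
time: 6.1
tcp_pos: [0.5567, -0.0445, 0.3766]
ee_rot: [-3.141, -0.0, 1.404]
contact_force: [0.5, -0.1, -4.5]
opening: 0.0251
[ 0.55668042 -0.0445153   0.37661018] [-3.14136416e+00 -1.21476273e-04  1.40365151e+00]
```

View pics/w3b.png

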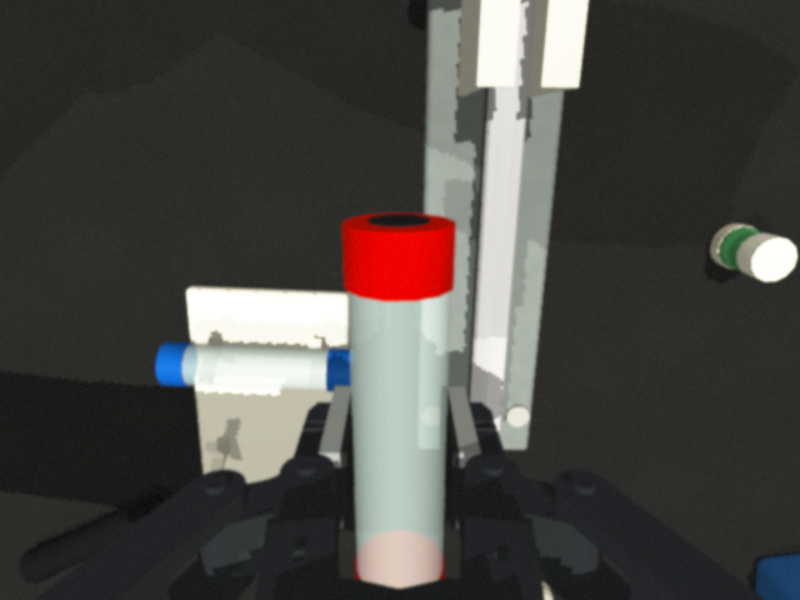

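The red tube is held along the view centre. The rail's V runs from about (505,90) down to (490,400), the tunnel mouth's roof edge from (477,87) to (580,87).

```bash
python3 - <<'E'
from h import *
im=cv2.imread('pics/w3.png').astype(int).sum(2)//3
for v in(60,66,80,100,120,170,220,260,300): print(v,' '.join(str(x) for x in im[v,370:460:2]))
k=.8
L,Rr=px('w3',477*k,87*k,.1),px('w3',580*k,87*k,.1); print('tunnel mouth',L,Rr,np.linalg.norm(L-Rr),'(.044)',(L+Rr)/2)
E
```

```text
60 119 120 119 118 116 139 233 249 250 250 250 250 250 250 250 250 250 250 249 250 248 234 224 195 123 116 115 119 118 117 118 138 232 248 249 249 249 249 248 248 249 249 249 248 248
66 119 118 116 118 118 146 242 250 250 250 249 249 250 249 249 250 249 249 249 249 247 231 223 218 153 118 118 116 119 117 119 156 242 249 249 249 249 248 249 249 249 248 249 249 248
80 74 72 72 72 73 74 72 73 66 50 84 112 121 173 224 222 226 225 226 225 227 224 209 143 119 114 88 84 136 148 147 143 144 143 145 145 144 146 146 132 85 36 36 35 36
100 72 72 73 72 72 72 72 71 57 87 166 209 224 225 222 222 223 226 224 225 225 221 223 222 213 143 85 132 147 144 144 144 144 144 142 147 147 148 133 83 38 38 34 38 42
120 148 149 148 150 144 106 71 65 64 144 191 220 224 223 221 223 223 223 223 223 221 221 222 217 178 150 146 144 146 145 144 146 143 144 145 143 141 129 79 36 38 38 39 35 41
170 145 146 146 140 95 70 62 99 169 210 221 219 220 219 222 220 222 221 220 220 219 215 172 145 147 147 148 147 147 149 150 149 149 149 146 112 44 41 40 36 36 41 39 39 41
220 170 157 129 104 86 70 141 192 218 220 220 220 221 219 219 219 220 220 221 213 171 149 147 148 149 156 170 172 171 172 173 172 153 84 40 42 41 42 42 44 41 41 43 44 42
260 170 147 101 84 77 155 201 219 220 222 221 219 218 219 220 221 220 219 185 153 154 161 175 175 176 177 176 175 177 174 153 84 44 40 44 39 46 44 41 41 44 43 42 43 41
300 95 96 82 78 132 142 144 144 146 148 154 160 170 205 237 243 229 163 150 158 174 175 175 174 174 176 176 172 150 79 42 44 41 41 42 44 44 43 44 41 42 46 44 45 45
tunnel mouth [0.60623781 0.04721708 0.1       ] [0.65043413 0.03971226 0.1       ] 0.04482897782707462 (.044) [0.62833597 0.04346467 0.1       ]
```

```bash
python3 - <<'E'
from h import *
M=[]
for v,l,r in((100,388.5,420.5),(120,388,418),(170,384.5,414),(220,382,410),(260,379.5,406.5)):
    a,b=px('w3',l,v,.06),px('w3',r,v,.06);M.append((a+b)/2);print(M[-1],np.linalg.norm(a-b))
M=np.array(M)[:,:2];p=np.polyfit(M[:,1],M[:,0],1);th=np.arctan2(1,p[0]);print('groove yaw',th)
mouth=np.array([.6283,.0435]);
d=np.array([np.cos(th),np.sin(th)]);c=M.mean(0)
print('mouth lateral off line',np.cross(d,mouth-c))
m=c+d*np.dot(mouth-c,d)
for y in(-100,-40,-30,0): print(y,m+d*(y-70)/1000)
o=manip.observe();print(o['tcp_pos']);A=R.from_euler('xyz',o['ee_rot']).as_matrix();print(o['tcp_pos']+A@[0,0,.155],o['ee_rot'][2])
E
```

```text
[0.62443349 0.0282347  0.06      ] 0.020687572498702074
[0.62219462 0.01602067 0.06      ] 0.019683404983399138
[ 0.61629427 -0.01616726  0.06      ] 0.02010376372582364
[ 0.61026883 -0.05100346  0.06      ] 0.019848956551881018
[ 0.60479904 -0.08090813  0.06      ] 0.019776428271748563
groove yaw 1.3933804688744427
mouth lateral off line -0.0011607092260256541
-100 [ 0.59715479 -0.12362667]
-40 [ 0.60774399 -0.06456849]
-30 [ 0.60950885 -0.05472545]
0 [ 0.61480345 -0.02519636]
[ 0.55673841 -0.04444856  0.37668857]
[ 0.55673681 -0.04440978  0.22168857] 1.403370068016708<stdin>:8: DeprecationWarning: Arrays of 2-dimensional vectors are deprecated. Use arrays of 3-dimensional vectors instead. (deprecated in NumPy 2.0)
```

```bash
python3 -m pendant '[[10,-2,0,0,0,-0.01],[25,-5,0,0,0,-0.01],[40,-8,-10,0,0,-0.01],[50,-10,-35,0,0,-0.01],[53,-10,-65,0,0,-0.01],[53,-10,-95,0,0,-0.01],[53,-10,-120,0,0,-0.01],[53,-10,-130,0,0,-0.01],[53,-10,-130,0,0,-0.01],[53,-10,-130,0,0,-0.01],[53,-10,-130,0,0,-0.01]]'
python3 - <<'E'
from h import *
s=snap('wrist','w4');t=snap('scene','s4');o=manip.observe();print(s['tcp'],s['rot'],o['contact_force'])
a=s['image'];b=cv2.resize(t['image'][200:350,220:420],(640,480),interpolation=cv2.INTER_CUBIC)
cv2.imwrite('pics/c4.png',np.hstack([cv2.resize(a,(400,300)),cv2.resize(b,(400,300))])[:,:,::-1])
# predicted groove line in the picture
for y in(.07,.03): 
    for x in(-.0105,.0105):
        d=np.array([.1765,.984]);P=np.array([.6148,-.0252])+y*d+x*np.array([.984,-.1765]);print(y,x,proj('w4',[*P,.06]))
E
```

```text
time: 7.25
tcp_pos: [0.6104, -0.0541, 0.248]
ee_rot: [3.14, -0.0, 1.393]
contact_force: [-0.7, 0.4, -3.2]
opening: 0.0249
[ 0.61044521 -0.05412976  0.247993  ] [ 3.13980220e+00 -3.58614390e-04  1.39288447e+00] [ 0.1310275   0.19395837 -3.78780696]
0.07 -0.0105 (np.float64(285.6007031497123), np.float64(50.706993792387436))
0.07 0.0105 (np.float64(346.6002659478126), np.float64(50.616773428508))
0.03 -0.0105 (np.float64(288.53015341335146), np.float64(167.46665678280755))
0.03 0.0105 (np.float64(344.4906939288906), np.float64(167.3874580748522))
```

View pics/w4.png

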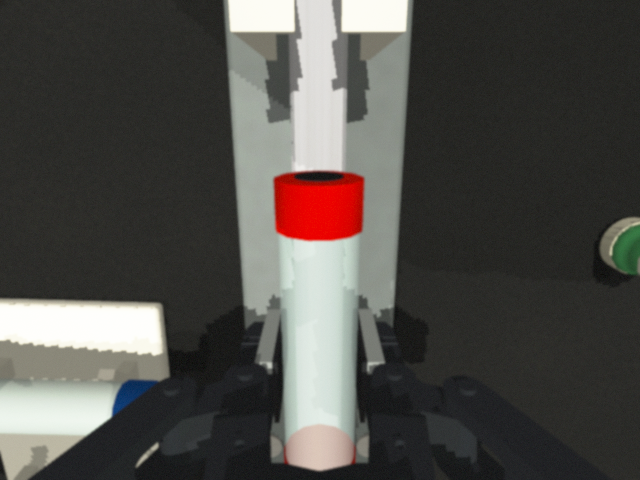

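The groove's rail is centred at column 319, on the tube's own axis (319), and parallel, so the alignment is good. I'll lower it gently.

```bash
python3 -m pendant '[[0,0,-6,0,0,0],[0,0,-11,0,0,0],[0,0,-15,0,0,0],[0,0,-17,0,0,0],[0,0,-18,0,0,0],[0,0,-18,0,0,0],[0,0,-18,0,0,0]]'
python3 -m pendant '[[0,0,-1,0,0,0],[0,0,-2,0,0,0],[0,0,-2,0,0,0],[0,0,-2,0,0,0]]'
```

```text
time: 8.05
tcp_pos: [0.61, -0.054, 0.2288]
ee_rot: [3.142, 0.0, 1.393]
contact_force: [0.4, -0.0, -3.7]
opening: 0.025
time: 8.45
tcp_pos: [0.6102, -0.0541, 0.2273]
ee_rot: [3.14, -0.0, 1.393]
contact_force: [-0.2, 0.4, 6.1]
opening: 0.025
```

Seated: contact started at about TCP z 0.2280. I'll ease off 0.5 mm and release.

```bash
python3 -m pendant '[[0,0,0.6,0,0,0],[0,0,0.6,0,0,0]]'
python3 -m pendant '[[0,0,0,0,0,0],[0,0,0,0,0,0],[0,0,0,0,0,0],[0,0,0,0,0,0],[0,0,0,0,0,0]]' 55
python3 -m pendant '[[0,0,10,0,0,0],[0,0,30,0,0,0],[0,0,60,0,0,0],[0,0,70,0,0,0],[0,0,70,0,0,0],[0,0,70,0,0,0]]'
python3 - <<'E'
from h import *
s=snap('wrist','w5');t=snap('scene','s5');o=manip.observe();print(s['tcp'],s['rot'],o['contact_force'])
b=cv2.resize(t['image'][200:350,220:420],(400,300),interpolation=cv2.INTER_CUBIC)
cv2.imwrite('pics/c5.png',np.hstack([cv2.resize(s['image'],(400,300)),b])[:,:,::-1])
E
```

```text
time: 8.65
tcp_pos: [0.6101, -0.054, 0.2275]
ee_rot: [3.141, 0.0, 1.393]
contact_force: [1.7, 0.3, 1.6]
opening: 0.0248
time: 9.15
tcp_pos: [0.6099, -0.054, 0.2272]
ee_rot: [-3.141, 0.0, 1.393]
contact_force: [0.3, -0.3, -0.0]
opening: 0.0469
time: 9.75
tcp_pos: [0.6098, -0.0538, 0.2969]
ee_rot: [-3.141, -0.0, 1.393]
contact_force: [-0.1, -0.0, -1.0]
opening: 0.0471
[ 0.60977196 -0.05376609  0.29690784] [-3.14120959e+00 -2.17353136e-04  1.39306446e+00] [ 0.08938331 -0.05880876 -0.60954287]
```

View pics/c5.png

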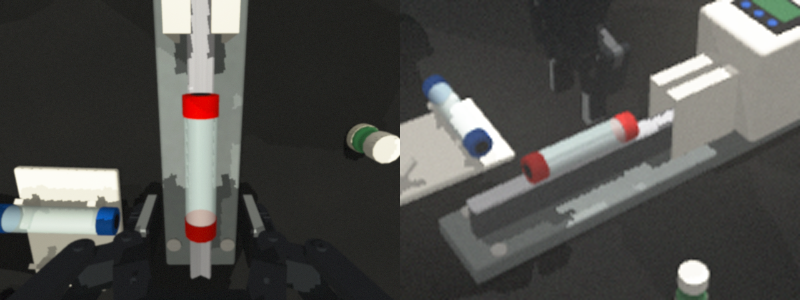

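The tube lies straight in the V with its end short of the tunnel, rear end at about (200,240) in the left view. Next I'll go behind it with the fingers shut.

```bash
python3 - <<'E'
from h import *
print(px('w5',320,382,.075),px('w5',320,152,.075))
E
python3 -m pendant '[[-5,-30,0,0,0,0],[-11,-60,0,0,0,0],[-16,-90,0,0,0,0],[-16,-90,0,0,0,0],[-16,-90,-20,0,0,0],[-16,-90,-40,0,0,0],[-16,-90,-55,0,0,0],[-16,-90,-61,0,0,0],[-16,-90,-61,0,0,0],[-16,-90,-61,0,0,0],[-16,-90,-61,0,0,0]]' 0 20
python3 - <<'E'
from h import *
o=manip.observe();print(o['contact_force'],o['ft_torque'])
E
```

```text
[ 0.59870753 -0.11532019  0.075     ] [0.62059223 0.00623805 0.075     ]
time: 10.95
tcp_pos: [0.5942, -0.1441, 0.237]
ee_rot: [3.141, 0.0, 1.393]
contact_force: [0.8, -0.6, 0.6]
opening: 0.0002
[ 0.82173169 -0.60010984  0.6030258 ] [ 0.02221779 -0.00433835 -0.03656702]
```

```bash
python3 -m pendant '[[1.2,6.9,0,0,0,0],[2.1,11.8,0,0,0,0],[3,16.7,0,0,0,0],[3.9,21.7,0,0,0,0],[5.1,28.5,0,0,0,0],[6.2,34.4,0,0,0,0],[7.3,40.3,0,0,0,0],[8.5,47.2,0,0,0,0],[9.7,54.1,0,0,0,0],[10.9,61,0,0,0,0],[12,67,0,0,0,0],[13,72.5,0,0,0,0]]'
python3 -m pendant '[[1,5.5,0,0,0,0],[1.7,9.5,0,0,0,0],[2.3,13,0,0,0,0],[2.7,15,0,0,0,0],[2.9,16,0,0,0,0]]'
python3 - <<'E'
from h import *
s=snap('scene','s6');t=snap('wrist','w6');o=manip.observe();print(o['tcp_pos'],o['ee_rot'],o['contact_force'],np.dot(o['contact_force'][:2],[.1765,.984]))
b=cv2.resize(s['image'][200:350,220:420],(400,300),interpolation=cv2.INTER_CUBIC)
cv2.imwrite('pics/c6.png',np.hstack([cv2.resize(t['image'],(400,300)),b])[:,:,::-1])
E
```

```text
time: 12.15
tcp_pos: [0.607, -0.071, 0.2363]
ee_rot: [-3.142, 0.0, 1.393]
contact_force: [-0.9, -4.1, 2.7]
opening: 0.0
time: 12.65
tcp_pos: [0.6098, -0.0554, 0.2363]
ee_rot: [-3.141, 0.0, 1.393]
contact_force: [-2.0, -4.7, 2.9]
opening: 0.0002
[ 0.60984874 -0.05539795  0.23626394] [-3.14149419e+00 -8.45373606e-05  1.39283344e+00] [-1.88673782 -2.67653168  2.65585655] -2.9667163986633067
```

View pics/c6.png

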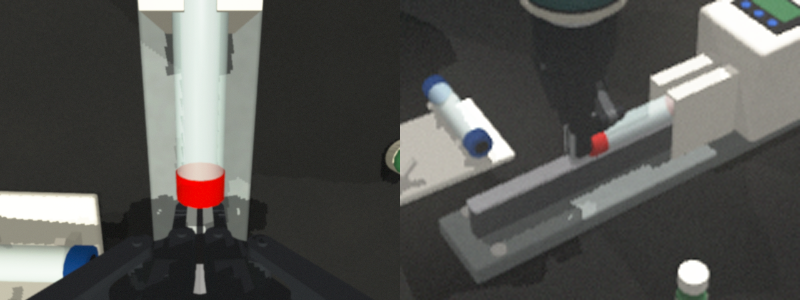

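The tube is entering the tunnel straight, pushed by the shut fingers at about 3–5 N of friction. Its front is at about y 100 mm. I'll feel for the pad in 2.5 mm steps, with a force guard between calls.

```bash
cat > chk.py <<'E'
from h import *
import sys
o=manip.observe(); d=np.array([.1765,.984]); f=-np.dot(o['contact_force'][:2],d)
s=np.dot(o['tcp_pos'][:2]-np.array([.6098,-.0554]),d)*1000
print('adv %.1f mm push %.1f N'%(s,f)); sys.exit(f>float(sys.argv[1]))
E
P="python3 -m pendant"; C="python3 chk.py 7"
$P '[[0.3,1.5,0,0,0,0],[0.5,3,0,0,0,0],[0.8,4.5,0,0,0,0],[1.1,6,0,0,0,0],[1.4,8,0,0,0,0],[1.4,8,0,0,0,0]]' >/dev/null && $C &&
$P '[[0.2,1.2,0,0,0,0],[0.4,2.5,0,0,0,0],[0.4,2.5,0,0,0,0]]' >/dev/null && $C &&
$P '[[0.2,1.2,0,0,0,0],[0.4,2.5,0,0,0,0],[0.4,2.5,0,0,0,0]]' >/dev/null && $C &&
$P '[[0.2,1.2,0,0,0,0],[0.4,2.5,0,0,0,0],[0.4,2.5,0,0,0,0]]' >/dev/null && $C &&
$P '[[0.2,1.2,0,0,0,0],[0.4,2.5,0,0,0,0],[0.4,2.5,0,0,0,0]]' >/dev/null && $C
```

```text
adv 8.5 mm push 2.1 NFalse
```

The guard stopped early because of a numpy bool in the exit code; I'll fix that and continue.

```bash
sed -i 's/sys.exit(f>float(sys.argv\[1\]))/sys.exit(int(f>float(sys.argv[1])))/' chk.py
P="python3 -m pendant"; C="python3 chk.py 6"
$P '[[0.2,1.2,0,0,0,0],[0.4,2.4,0,0,0,0],[0.4,2.4,0,0,0,0]]' >/dev/null && $C &&
$P '[[0.2,1.2,0,0,0,0],[0.4,2.4,0,0,0,0],[0.4,2.4,0,0,0,0]]' >/dev/null && $C &&
$P '[[0.2,1.2,0,0,0,0],[0.4,2.4,0,0,0,0],[0.4,2.4,0,0,0,0]]' >/dev/null && $C &&
$P '[[0.2,1.2,0,0,0,0],[0.4,2.4,0,0,0,0],[0.4,2.4,0,0,0,0]]' >/dev/null && $C &&
$P '[[0.2,1.2,0,0,0,0],[0.4,2.4,0,0,0,0],[0.4,2.4,0,0,0,0]]' >/dev/null && $C
```

```text
adv 10.8 mm push 2.1 N
adv 13.2 mm push 1.7 N
adv 15.6 mm push 1.4 N
adv 17.7 mm push 4.1 N
adv 19.5 mm push 7.7 N
```

```bash
for i in 1 2 3; do python3 -m pendant '[[0,0,0,0,0,0]]' >/dev/null; python3 chk.py 20; done
```

```text
adv 19.4 mm push 7.9 N
adv 19.5 mm push 7.6 N
adv 19.5 mm push 7.5 N
```

The push is a steady 7.6 N, less about 1.7 N of groove friction, so the pad force is about 6 N. I'll back away slowly, then lift.

```bash
python3 -m pendant '[[-0.1,-0.5,0,0,0,0],[-0.2,-1,0,0,0,0],[-0.3,-1.5,0,0,0,0],[-0.4,-2,0,0,0,0],[-0.5,-3,0,0,0,0],[-0.9,-5,0,0,0,0],[-1.8,-10,0,0,0,0],[-4.4,-25,0,0,0,0],[-7,-40,0,0,0,0],[-7,-40,0,0,0,0]]'
python3 -m pendant '[[0,0,20,0,0,0],[0,0,50,0,0,0],[0,5,80,0,0,0],[5,30,100,0,0,0],[10,60,110,0,0,0],[14,80,110,0,0,0],[14,80,110,0,0,0],[14,80,110,0,0,0]]'
python3 - <<'E'
from h import *
s=snap('scene','s7');t=snap('wrist','w7');o=manip.observe();print(o['tcp_pos'],o['contact_force'],o['time'])
b=cv2.resize(s['image'][200:320,250:410],(400,300),interpolation=cv2.INTER_CUBIC)
cv2.imwrite('pics/c7.png',np.hstack([cv2.resize(t['image'][:,120:520],(400,480)),cv2.copyMakeBorder(b,0,180,0,0,0)])[:,:,::-1])
E
```

```text
time: 16.15
tcp_pos: [0.6054, -0.079, 0.2366]
ee_rot: [3.141, 0.001, 1.389]
contact_force: [-0.9, -1.2, -0.4]
opening: -0.0002
time: 16.95
tcp_pos: [0.6201, 0.0042, 0.3461]
ee_rot: [-3.141, 0.0, 1.393]
contact_force: [0.6, -0.4, -0.0]
opening: -0.0002
[0.61998658 0.00327522 0.34620849] [0.6807638  0.49992458 0.64461863] 17.05
```

View pics/c7.png

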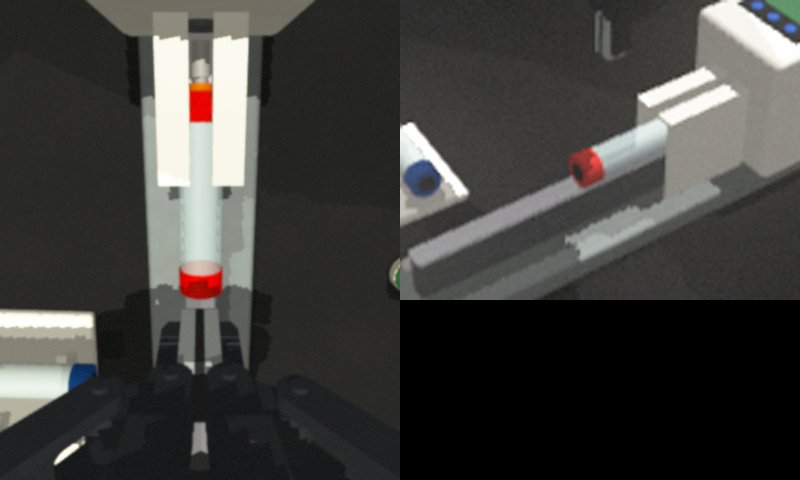

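Through the roof slot, the front red cap at (200,105) touches the orange pad at (200,87) with no gap. The tube lies straight in the groove and the fingers are clear of it.

```bash
python3 -c "
from bench import manip; print(manip.job_done())"
```

```text
the job is handed in; nothing more can be done
None
```

I laid the red-capped tube in the V-groove in front of the tunnel and let go. With shut fingers I then pushed it along the groove until it bore on the sprung stop, and backed away. I handed the job in at about 17 s of the 72 s allowed.

- **Press:** the push held steady at 7.6 N. Taking off about 1.7 N of groove friction, as felt just before the stop, leaves about 6 N on the pad, slightly over the 5 N asked and well under 12 N. The friction varied between about 1.4 and 5 N along the way, so the pad force is an estimate.
- **Final picture:** the front cap touches the orange pad with no gap visible through the roof slot. The gripper is clear and reads no contact force. The blue control tube had not moved in the views I took; I did not check the other items one by one.
- **Disagreement:** the first scene-camera estimate of the groove was about 6 mm off sideways from the wrist-camera one. I used the wrist measurement, and a second wrist view before lowering confirmed it.
- **Fault:** my force-check script once stopped a move sequence early because of a coding error. It had no effect on the tube.

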